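# Turn the polishing pot over onto the polisher and hold its dial at the third click

### The arm

A 6-joint arm with a two-finger parallel gripper is mounted at the origin on a cart in front of the work surface, level with it; the furniture and walls round the work are solid. World frame = base frame: x ahead of the robot, y to its left, z up, the work surface at z = 0. Lengths are in mm, angles in rad, forces in N, time in s.
With the tool pointing down it reaches from about 300 to 775 mm from the base axis. Payload 14.6 kg.
Tool frame: the origin (TCP) lies at the very end of the fingers, on their centre line; the grasp point (between the pads) lies 19 mm behind it; z points along the fingers, y is the line along which they close (so a half turn about z gives the same grasp; the last joint's range is limited). The gripper opens to 94 mm and grips with 3 to 60 N. Pads are 16 mm wide; open, the fingers measure 119 mm over their backs; the gripper's body (75 mm by 177 mm) begins 78 mm behind the grasp point.
Start: joints at [1.206, 0.3, 1.521, -0, 1.321, -0.067], TCP at [161.377, 525.782, 205.446] pointing down, gripper open.
Joint ranges: [-3.03, 3.03], [-0.79, 2.21], [0.23, 2.52], [-1.04, 4.18], [0, 3.07], [-2.55, 2.55]. Speed limits (rad/s): [2.22, 2.22, 2.57, 3.14, 3.14, 3.14].

### API

Orientations are given as [roll, pitch, yaw] about the fixed x, y, z axes, in that order (R = Rz(yaw) Ry(pitch) Rx(roll)).
In Python, from cell import manip, camera, get_calibration gives the robot as it stands. The module is installed in compiled form; this text tells all that it offers.
- The arm moves only by the tool jog_arm, never from a script. Its argument "plan" is one flat list of numbers, 6 for each row, row after row: the shift along the world's x, y, z in m, then the turn, a rotation vector about the world's x, y, z in degrees. A call has 1 to 20 rows; each row is the pose to reach, as a shift and turn from the pose commanded when the call began; what a row does not reach only later rows make up. A row lasts 1/10 s, in which the tool goes at most 50 mm and 8.59 degrees, less where a joint would pass 70% of its speed; a pose out of reach is approached as far as the arm can. A call with a gripper value outside its range is refused whole. "claw" is the finger opening in m, from 0 to 0.094, set as the call begins (left out, the last holds). The fingers move at their own pace and stop on an object; "force" is the grip in N (left out, the last holds). Time passes only in rows, so rows that repeat a pose let the fingers close. It gives the time, the measured TCP pose, the force, the opening and the grip force at its end, in the units of the state.
- manip.read_state(): the state, without advancing time (a new reading comes with each control period).
- camera(name): name is "scene" or "side" or "wrist"; returns (picture, depth): 384x512x3 uint8, red, green, blue; 384x512 float32, mm along the optical axis (not along the pixel's ray), 0 where there is no reading.
- get_calibration(name): a dict with "fx", "fy", "cx", "cy" (pixels), "k1" (the pictures are not rectified: a ray, as slopes to the right and down, at radius r is drawn at 1 + k1 r^2 times it, then the intrinsics apply), "origin" and "attitude" of the camera in the world. Camera axes: x right, y down, z forward; pixel columns grow to the right and rows downward; lengths in mm; the calibration is good to about 2 mm. A picture is of the moment at which its call begins: read the wrist's pose just before it. get_calibration takes no time and is no camera call; for the wrist camera it gives the pose at the moment of the call.
- manip.sign_off(): hands the job in; it is judged then, once.
The state is a dict: "clock": time; "joints": joint angles; "qd": joint speeds; "effort": joint torques, N m; "eef_pos": TCP position; "eef_rot": TCP orientation; "wrist_force": force on the tool from outside, world axes, zero at the start; "moment": the same for the moment, N m; "finger_gap": finger opening in mm; "finger_force": force on a finger pad.
Only numpy, scipy, OpenCV 4.12 (cv2) and the standard library are available. Lean on these libraries where they do the work, as an engineer would, in place of code of your own. Each camera call takes 0.05 s, during which the arm holds its last target. There are 200 camera calls.

### The job

The square orange polishing pot stands mouth-down on the bench: turn it over, set it mouth-up in the middle of the bench polisher's round rubber pad and let go of it. Then press the lever of the polisher's spring-return dial down past its first two clicks to the third (the red mark), not beyond, and finish while still holding it pressed there, because it springs back when released. Leave the brass weight, the wooden offcut and the green hex-key case where they are.

Things in the scene. Friction and masses are not known exactly. Their poses are not given: they have to be found in the camera images.
- pot: Square orange plastic pot, 56 x 56 mm outside, 64 mm high, walls 4 mm, flat sides (it can lie on any of them), black rubber bottom, black band near the mouth, about 0.12 kg. Origin: centre of the open mouth. Its z axis points from the mouth to the closed bottom (up at the start, mouth-down; down when mouth-up); x and y are square to its sides. Its middle is 32 mm along z.
- pot_bottom (a point): Centre of the outer face of the pot's closed bottom, 64 mm from the mouth along the pot's z. The pot starts to the right of the tall blue bench vice (centre near x 0.25, y 0.36) and short of a low wooden clamping jig (x above 0.53, y -0.1 to 0.13): keep the hand clear of both; the bench around x 0.47, y 0.20 is otherwise free
- polisher: Bench polisher, fixed to the bench: grey base plate 120 (x) x 270 (y) x 16 mm, on it the round rubber pad at its -y end and a green housing 90 x 85 mm, whose top is 122 mm above the bench, at y = 75 mm. Origin: centre of the underside of the plate. Its -x side, with the dial, faces the robot.
- pad_top (a point): Centre of the top of the flat round rubber pad (100 mm across, 24 mm above the bench); axes as the polisher's
- dial_axis (a point): Point on the dial's horizontal axis (along the polisher's x), 34 mm in front of the housing's face and 78 mm above the bench, in the same upright plane as lever_end; axes as the polisher's
- lever_end (a point): Centre of the red handle at the lever's end, 70 mm from the dial's axis: a round bar 20 mm thick, 40 mm long, parallel to the polisher's x, from 14 to 54 mm in front of the housing's face; this point is 34 mm in front. At rest the lever points to the polisher's +y side, 0.50 rad above level; press on the bar's top and it swings down about the dial's axis
- dial (a joint): Dial angle, rad: 0 at rest (black mark), grows as the lever is pressed down; the lever stands 0.50 less this angle above level. Clicks: 0.35 (green mark), 0.70 (yellow), third 1.05 (red); hard stop at 1.25. A spring always drives it back to 0: 4 to 7 N at the lever's end up to the second click, with a hump of about 2 N before each click, about 8 N at the third, and a last hump beyond it
- weight: Loose brass weight with a knob, 47 x 47 x 44 mm, to be left alone. Origin: centre of its underside
- offcut: Loose brown wooden offcut, 34 x 85 x 18 mm, to be left alone. Origin: centre of its underside
- hex_case: Loose green hex-key case, 28 x 92 x 18 mm, to be left alone. Origin: centre of its underside

How it is judged (in metres and radians):
On the way, in this order (a step that is already met when the one before it is completed fails the run):
1. the pot stands mouth-up in the middle of the pad, let go, with the dial not yet pressed (angle between pot's own z axis and vertical above 3.04 rad and horizontal distance between pot_bottom and pad_top below 0.02 m and z of pot_bottom in the frame of pad_top between -0.004 and 0.004 m and contact force between each of the arm, the fingers and pot below 0.05 N and linear speed of pot below 0.02 m/s and value of joint dial below 0.2 rad), for 0.2 s.
2. the dial is pressed to its third click (value of joint dial between 0.93 and 1.16 rad), for 0.2 s.
At the end, for the whole second after the job is handed in: The robot itself keeps the dial's lever pressed (more than 2 N) at the third click, dial steady between 0.93 and 1.16 rad, while the pot stands untouched and at rest mouth-up (within 0.1 rad) on the pad, its bottom within 4 mm of the pad's top and its centre within 20 mm of the pad's centre (all of step 2 and velocity of joint dial between -0.2 and 0.2 rad/s and contact force between any of the fingers, the arm and dial above 2 N and angle between pot's own z axis and vertical above 3.04 rad and horizontal distance between pot_bottom and pad_top below 0.02 m and z of pot_bottom in the frame of pad_top between -0.004 and 0.004 m and contact force between each of the arm, the fingers and pot below 0.05 N and linear speed of pot below 0.02 m/s); the arm keeps its last pose, push and grip.
It fails at once if the brass weight is moved more than 20 mm (distance of weight from where it was at the start of the episode above 0.02 m).
It fails at once if the wooden offcut is moved more than 20 mm (distance of offcut from where it was at the start of the episode above 0.02 m).
It fails at once if the hex-key case is moved more than 20 mm (distance of hex_case from where it was at the start of the episode above 0.02 m).
It also fails if it takes over 72 s, if anything falls off the work surface, if the arm or the gripper's body presses on something with over 40 N, if the wrist force passes 120 N, or if a joint passes its speed limit or range.

## Working session

There is one attempt and no reset: what is moved stays moved. The work goes in short steps, Python scripts to look and compute and a tool call to move; the robot and the scene stay as the last step left them, time stands still between calls to the robot, and variables do not carry over. Pictures are saved under pics/ and viewed, at most 10 in all, crops included, and the job is handed in when it is done.

Besides the shell and the picture viewer there is one more tool, called after "Emit:" by a JSON object that holds its "api" and its "payload", one argument or row to a line. jog_arm: Moves the arm, as the interface text tells. Its arguments: {"type":"object","properties":{"plan":{"type":"array"},"claw":{"type":"number"},"force":{"type":"number"}},"required":["plan"]}

```bash
mkdir -p pics; cat > h.py <<'E'
import numpy as np, cv2
from cell import manip, camera, get_calibration
from scipy.spatial.transform import Rotation as R
def cloud(name):
    c=get_calibration(name); im,d=camera(name)
    v,u=np.mgrid[0:384,0:512].astype(float)
    K=np.array([[c['fx'],0,c['cx']],[0,c['fy'],c['cy']],[0,0,1]])
    x=(u-c['cx'])/c['fx'];y=(v-c['cy'])/c['fy'];a,b=x.copy(),y.copy()
    for _ in range(8):
        s=1+c['k1']*(a*a+b*b);a,b=x/s,y/s
    P=np.stack([a*d,b*d,d],-1)
    A=np.array(c['attitude'],float)
    M=A if A.shape==(3,3) else R.from_euler('xyz',A).as_matrix()
    W=P@M.T+np.array(c['origin']); W[d==0]=np.nan
    return im,W,c
E
python3 - <<'E'
from h import *
s=manip.read_state();print(s)
for n in ['scene','side']:
    im,W,c=cloud(n);print(n,c)
    np.savez(f'{n}.npz',im=im,W=W)
    cv2.imwrite(f'pics/{n}0.png',cv2.cvtColor(im,cv2.COLOR_RGB2BGR))
E
```

```text
{'clock': 0.0, 'joints': array([ 1.20639084e+00,  3.00463428e-01,  1.52160882e+00,  5.78018178e-06,
        1.32072352e+00, -6.66050831e-02]), 'qd': array([ 0.00119731,  0.00020371,  0.00093508,  0.00044981, -0.00185932,
       -0.00045469]), 'effort': array([-1.65316538e-03, -5.31809556e+01, -3.52733159e+01,  7.07525178e-02,
        2.44310807e-02, -6.58159274e-05]), 'eef_pos': array([161.28364424, 525.52697595, 204.87881342]), 'eef_rot': array([-3.14039257e+00, -8.56608745e-05,  2.84379076e+00]), 'wrist_force': array([-0.19007161,  0.04528328, -1.19304471]), 'moment': array([ 0.07015322, -0.0009178 , -0.04275574]), 'finger_force': 0.0, 'finger_gap': 93.95668556690896}
scene {'fx': 374.33349822043306, 'fy': 374.33349822043306, 'cx': 255.09606971970456, 'cy': 191.10422479786047, 'k1': -0.10471151955471283, 'origin': array([ 198.67575104, -790.86829279,  661.56429206]), 'attitude': array([-2.14789475, -0.02041669, -0.40442848])}
side {'fx': 473.39773197889883, 'fy': 473.39773197889883, 'cx': 261.0411506204487, 'cy': 196.59101384090113, 'k1': -0.18929925786855056, 'origin': array([ 841.95441061, 1106.92832947,  979.16316207]), 'attitude': array([-2.21502921,  0.0211373 ,  2.88177663])}
```

View pics/scene0.png

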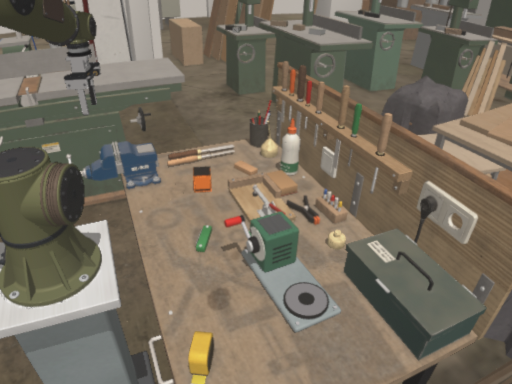

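View pics/side0.png

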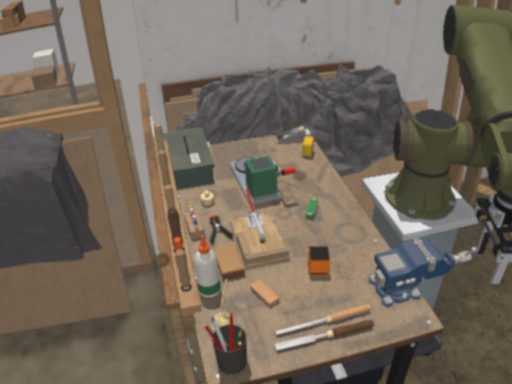

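The scene view shows the pot at about (202,180), the polisher pad at (307,300), the red handle at (235,221) and the hex case at (205,237). The side view shows the pot at (318,262), the pad behind the housing at (263,175), and the hex case at (312,207).

```bash
python3 - <<'E'
import numpy as np,cv2
for n in ['scene','side']:
    z=np.load(n+'.npz');im,W=z['im'],z['W'];hsv=cv2.cvtColor(im,cv2.COLOR_RGB2HSV)
    H,S,V=[hsv[...,i].astype(int) for i in range(3)]
    def rep(t,m):
        p=W[m&np.isfinite(W[...,2])]
        if len(p)<5: print(n,t,len(p));return
        print(n,t,len(p),'med',np.median(p,0).round(),'lo',np.percentile(p,3,0).round(),'hi',np.percentile(p,97,0).round())
    X,Y,Z=W[...,0],W[...,1],W[...,2]
    on=(X>200)&(X<850)&(Y>-500)&(Y<700)
    box=lambda a,b,c,d:(X>a)&(X<b)&(Y>c)&(Y<d)
    pot=box(330,560,130,320)&(Z>20)
    rep('pot',pot);top=pot&(Z>58);rep('pottop',top)
    p=W[top][:,:2].astype(np.float32)
    if len(p)>5: print('  rect',cv2.minAreaRect(p))
    rep('potorange',pot&(S>150)&(H<15))
    rep('handle',on&((H<6)|(H>174))&(S>150)&(Z>60)&box(300,560,-200,100))
    g=on&(H>60)&(H<95)&(S>80)&(Z>112)&(Z<132)&box(400,750,-300,150)
    rep('housetop',g);p=W[g][:,:2].astype(np.float32);
    if len(p)>5: print('  rect',cv2.minAreaRect(p))
    pl=box(400,800,-420,100)&(Z>10)&(Z<20)&(S<70); rep('plate',pl)
    p=W[pl][:,:2].astype(np.float32);
    if len(p)>5: print('  rect',cv2.minAreaRect(p))
    pd=box(400,800,-420,100)&(Z>20)&(Z<32)&(V<90); rep('pad',pd)
    p=W[pd][:,:2].astype(np.float32)
    if len(p)>5: print('  circ',cv2.minEnclosingCircle(p))
    rep('green',on&(H>45)&(H<80)&(S>130)&(Z<40)&(Z>5)&box(300,560,-100,250))
    # height map
    hm=np.zeros((56,40))
    for x,y,zz in W[on&(Z<400)]:
        i=int((700-y)//20);j=int((x-200)//20)
        if 0<=i<56 and 0<=j<40: hm[i,j]=max(hm[i,j],zz)
    if 1:
        for i in range(10,56): print(n,700-20*i-10,' '.join('%3d'%v if v>8 else '  .' for v in hm[i,:32]))
E
```

```text
scene pot 468 med [461. 197.  49.] lo [425. 151.  21.] hi [554. 254.  66.]
scene pottop 191 med [456. 218.  63.] lo [333. 190.  59.] hi [485. 313.  95.]
  rect ((402.0074157714844, 249.15232849121094), (63.41983413696289, 189.6279296875), 63.56483840942383)
scene potorange 203 med [452. 195.  42.] lo [428. 188.  21.] hi [476. 204.  63.]
scene handle 114 med [ 437. -128.  118.] lo [ 420. -133.  111.] hi [ 457. -117.  121.]
scene housetop 162 med [ 507. -213.  121.] lo [ 482. -221.  119.] hi [ 559. -175.  123.]
  rect ((520.1737670898438, -186.81698608398438), (79.96424102783203, 68.23196411132812), 2.7990899085998535)
scene plate 2433 med [ 518. -265.   16.] lo [ 465. -387.   11.] hi [696.   0.  19.]
  rect ((545.3900146484375, -146.49386596679688), (503.75689697265625, 326.7938537597656), 81.62529754638672)
scene pad 531 med [ 538. -340.   24.] lo [ 478. -408.   20.] hi [679.  -2.  31.]
  circ ((625.0660400390625, -167.5387725830078), 256.2354736328125)
scene green 0
scene 490   .   .   .   .   .   .   .   .   .   .   .   .   .   .   .   .   .   .   .   .   .   .   .   .   .   .  95 
[... 12881 characters left out ...]
94  94   .
side -330   .   .   .   .  44   .   .   .   8   .   .   .   .   .   .   .   .  28  27  23   .   .   .  95  95  95  96  95  93  93  94   .
side -350   .   .   .  64  67  60   .   9   .   .   .   .   .   .   .   .  25  31  28  20   .   .   .  94  95  95  95 110  96  94  95   .
side -370   .   .   .  70  72  68   .   .   .   .   .   .   .   .  20  31  29  26  27  20   .   .   .  93  95  95  95 120  97  95  94   .
side -390   .   .  64  66  69   .   .   8   .   .   .   9   .   .  21  25  24   .  14   .   .   .  91  97  94  99  95 121  97  92  95   .
side -410   .   8   .  63  65   .   .   .   .   .   .   .   .   .   .   .   .   .   .   .   .   .  93  95  95  96  95 120  96  95  92   .
```

Emit:
{"api": "jog_arm", "payload": {
  "plan": [0.05,-0.04,0.04,0,0,0,0.1,-0.08,0.08,0,0,0,0.15,-0.12,0.1,0,0,0,0.2,-0.18,0.1,0,0,0,0.24,-0.24,0.1,0,0,0,0.26,-0.3,0.1,0,0,0,0.26,-0.3,0.1,0,0,0,0.26,-0.3,0.1,0,0,0]
}}

```text
clock: 0.9
eef_pos: [410.1, 242.7, 303.9]
eef_rot: [-3.141, -0.0, 2.844]
wrist_force: [0.5, 0.4, -0.8]
finger_gap: 93.7
finger_force: 0.0
```

```bash
python3 - <<'E'
from h import *
import json
s=manip.read_state();print({k:np.round(v,4) for k,v in s.items()})
open('fk.txt','a').write(json.dumps([list(s['joints']),list(s['eef_pos']),list(s['eef_rot'])])+'\n')
im,W,c=cloud('wrist');np.savez('wrist1.npz',im=im,W=W);cv2.imwrite('pics/w1.png',cv2.cvtColor(im,cv2.COLOR_RGB2BGR))
print(c)
for n in ['scene','side']:
    z=np.load(n+'.npz');W=z['W'];X,Y,Z=W[...,0],W[...,1],W[...,2]
    for t,m in dict(pot=(X>415)&(X<510)&(Y>170)&(Y<270)&(Z>57),house=(X>460)&(X<590)&(Y>-240)&(Y<-110)&(Z>117),plate=(X>430)&(X<620)&(Y>-420)&(Y<-235)&(Z>11)&(Z<35)).items():
        p=W[m];r=cv2.minAreaRect(p[:,:2].astype(np.float32));print(n,t,len(p),np.round(r[0],1),np.round(r[1],1),round(r[2],1),np.median(p[:,2]).round(1))
E
```

```text
{'clock': np.float64(0.9), 'joints': array([ 0.4575,  0.0738,  1.5616,  0.    ,  1.5064, -0.8157]), 'qd': array([-1.0475e+00, -3.0100e-02, -4.0600e-02, -6.0000e-04,  7.4100e-02,
       -1.0406e+00]), 'effort': array([ 8.72900e+00, -4.33015e+01, -3.57550e+01,  3.18000e-02,
        7.89000e-02,  2.21160e+00]), 'eef_pos': array([410.1259, 242.707 , 303.9075]), 'eef_rot': array([-3.1414e+00, -2.0000e-04,  2.8439e+00]), 'wrist_force': array([ 0.5343,  0.406 , -0.7734]), 'moment': array([-0.0129, -0.0504,  0.0248]), 'finger_force': np.float64(0.0), 'finger_gap': np.float64(93.7321)}
{'fx': 326.7197119150474, 'fy': 326.7197119150474, 'cx': 261.0845277036487, 'cy': 192.26191629713998, 'k1': -0.000726637915480261, 'origin': array([337.89690896, 264.28077467, 483.5612104 ]), 'attitude': array([ 2.88065441e+00, -3.39469648e-04,  1.27366298e+00])}
scene pot 180 [458.6 220.4] [59.3 55.1] 73.2 62.9
scene house 861 [ 514.6 -167.1] [ 98.9 111.6] 6.1 121.8
scene plate 2808 [ 527.7 -310.1] [119.8 156. ] 3.4 17.7
side pot 327 [461.  221.1] [63.1 57.8] 71.9 64.1
side house 397 [ 515.1 -165.3] [ 99.8 113.2] 4.1 123.7
side plate 282 [ 534.4 -311.3] [110.1 151.2] 0.6 20.6
```

View pics/w1.png

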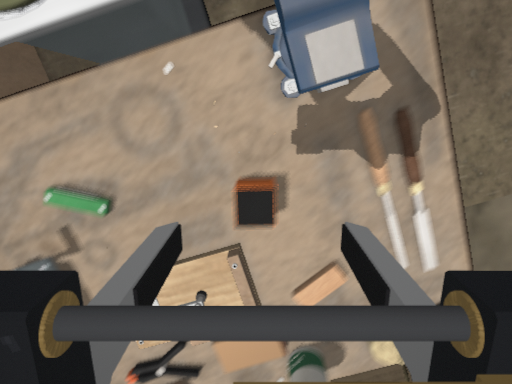

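The wrist view shows the black pot bottom at (256,207), aligned with the image axes, between the fingers. The vice is at upper right and the jig below. I'll tilt the tool to learn the kinematics.

Emit:
{"api": "jog_arm", "payload": {
  "plan": [0.02,0,0,-2.3,-7.6,0,0.04,0,0,-4.6,-15.2,0,0.05,0,0,-7,-22.8,0,0.05,0,0,-9.3,-30.4,0,0.05,0,0,-11.6,-38,0,0.05,0,0,-13.2,-43,0,0.05,0,0,-13.2,-43,0,0.05,0,0,-13.2,-43,0,0.05,0,0,-13.2,-43,0]
}}

```text
clock: 1.85
eef_pos: [460.0, 244.6, 304.4]
eef_rot: [3.141, 0.783, 2.842]
wrist_force: [-0.2, -0.3, 0.0]
finger_gap: 93.8
finger_force: 0.0
```

```bash
cat > rec.py <<'E'
from h import *
import json
s=manip.read_state();print({k:np.round(v,3).tolist() for k,v in s.items()})
open('fk.txt','a').write(json.dumps([list(s['joints']),list(s['eef_pos']),list(s['eef_rot'])])+'\n')
E
python3 rec.py; python3 - <<'E'
import numpy as np,cv2
z=np.load('wrist1.npz');W=z['W'];X,Y,Z=W[...,0],W[...,1],W[...,2]
m=(X>415)&(X<510)&(Y>170)&(Y<270)&(Z>57)&(Z<75)
p=W[m];r=cv2.minAreaRect(p[:,:2].astype(np.float32));print(len(p),r,np.median(p[:,2]),p[:,:2].mean(0))
m=(X>360)&(X<430)&(Y>-100)&(Y<40)&(Z>10)&(Z<30);p=W[m];print('hex',cv2.minAreaRect(p[:,:2].astype(np.float32)))
E
```

```text
{'clock': 1.85, 'joints': [0.736, -0.039, 1.856, -0.792, 1.02, -0.211], 'qd': [-0.003, -0.0, 0.0, -0.013, -0.001, 0.012], 'effort': [0.542, -33.872, -35.847, -1.51, -0.368, -0.032], 'eef_pos': [459.998, 244.55, 304.401], 'eef_rot': [3.141, 0.783, 2.842], 'wrist_force': [-0.248, -0.314, 0.011], 'moment': [0.083, 0.307, 0.017], 'finger_force': 0.0, 'finger_gap': 93.846}
1670 ((460.7469482421875, 221.8606719970703), (55.273494720458984, 56.58074188232422), 73.80905151367188) 64.39163722774646 [459.21063925 222.62184294]
hex ((386.69464111328125, -34.692420959472656), (91.95231628417969, 28.084562301635742), 60.41413497924805)
```

```bash
cat > kin.py <<'E'
from h import *
import json
from scipy.optimize import least_squares
Rr=lambda ax,a:R.from_euler(ax,a)
def fk(q,p):
    d1,a1,off,L2,L3,T=p[:6]
    R1=Rr('z',q[0]);A=R1*Rr('y',q[1]);B=A*Rr('y',q[2]);C=B*Rr('z',q[3])*Rr('y',q[4]);D=C*Rr('z',q[5])
    w=R1.apply([a1,off,d1])+A.apply([0,0,L2])+B.apply([0,0,L3])
    return w+D.apply([0,0,T]),D,w
data=[json.loads(l) for l in open('fk.txt')]
data.append([[1.20639084e+00,3.00463428e-01,1.52160882e+00,0,1.32072352,-6.66050831e-02],[161.28,525.53,204.88],[-3.14039,0,2.84379]])
def res(p): return np.concatenate([fk(q,p)[0]-x for q,x,_ in data])
f=least_squares(res,[400,0,37,425,425,350]);P=f.x
Q0=(fk(data[0][0],P)[1].inv()*Rr('xyz',data[0][2]))
def ik(pos,rot,guess):
    Dt=rot*Q0.inv()
    lo=[-3.03,-.79,.23,-1.04,0,-2.55];hi=[3.03,2.21,2.52,4.18,3.07,2.55]
    best=None
    for g in guess:
        def r(q):
            x,D,_=fk(q,P);return np.r_[(x-pos)/100,(D.inv()*Dt).as_rotvec()]
        s=least_squares(r,np.clip(g,np.array(lo)+.01,np.array(hi)-.01),bounds=(lo,hi))
        if best is None or s.cost<best.cost-1e-9: best=s
    return best.x,np.abs(best.fun).max()
if __name__=='__main__':
    print(P.round(1),f.cost);
    for q,x,r in data: print((fk(q,P)[0]-x).round(2),(fk(q,P)[1]*Q0*Rr('xyz',r).inv()).as_rotvec().round(3))
    print(Q0.as_rotvec())
E
python3 kin.py
```

```text
[185.7  -4.1  36.  416.3 445.2 267.6] 16.501206208591828
[-3.63 -2.47  0.7 ] [-0. -0. -0.]
[ 1.28  2.83 -0.95] [-0.  0.  0.]
[1.12 1.18 0.25] [0. 0. 0.]
[ 1.25843690e-16 -4.34281154e-17  1.57079633e+00]
```

```bash
cat > plan.py <<'E'
from kin import *
def tool(phi,tilt,flip=0):
    """heading azimuth phi deg, tilt deg from straight down toward heading; closing axis horizontal"""
    a,b=np.radians(phi),np.radians(tilt)
    t=np.array([np.cos(a)*np.sin(b),np.sin(a)*np.sin(b),-np.cos(b)])
    n=np.array([-np.sin(a),np.cos(a),0])*(-1 if flip else 1)
    return R.from_matrix(np.stack([np.cross(n,t),n,t],1))
def tcp(c,rot): return np.array(c)+19*rot.apply([0,0,1])
def follow(q,c0,r0,c1,r1,n=8):
    """interp centre and rotation (fixed axis); returns q,err,track"""
    rv=(r1*r0.inv()).as_rotvec();e=0;tr=[]
    for k in range(1,n+1):
        rr=R.from_rotvec(rv*k/n)*r0;c=np.array(c0)+(np.array(c1)-c0)*k/n
        q,er=ik(tcp(c,rr),rr,[q]);e=max(e,er);tr.append(q)
    return q,e,np.array(tr)
E
python3 - <<'E'
from plan import *
s=manip.read_state();qn=s['joints']
print(P.round(1))
pot=np.array([460,222,32.]);gs=[qn]+[np.array([a,.5,1.7,b,c,d]) for a in(.2,.7) for b in(-.8,0,.8,2,3.5) for c in(.8,1.7) for d in(-1.5,0,1.5)]
for phi in(-17,73,-107,163):
  for fl in(0,1):
    r=tool(phi,45,fl)
    q,e=ik(tcp(pot,r),r,gs)
    r2=tool(phi,-45,fl)
    if e>.01: print(phi,fl,'start infeasible',e);continue
    q2,e2,tr=follow(q,pot,r,[460,230,28],r2)
    print(phi,fl,'A start',q.round(2),'end',q2.round(2),e2.round(3))
    # stage B: heading phi tilt45 with roll pi
for phi in(-17,73,-107,163):
  for fl in(0,1):
    r=tool(phi,45,fl);q,e=ik(tcp([460,230,28],r),r,gs);print('B',phi,fl,q.round(2),e.round(3))
pad=np.array([525,-337,56.])
gs=[np.array([a,.5,1.7,b,c,d]) for a in(-.2,-.7) for b in(-.8,0,.8,2,3.5) for c in(.8,1.7) for d in(-1.5,0,1.5)]
for phi in range(-180,180,30):
  for fl in(0,1):
    r=tool(phi,45,fl);q,e=ik(tcp(pad,r),r,gs)
    if e<.01: print('pad',phi,fl,q.round(2))
E
```

```text
[185.7  -4.1  36.  416.3 445.2 267.6]
-17 0 start infeasible 0.16357610229821687
-17 1 start infeasible 0.20897621767091987
73 0 A start [0.04 0.39 2.14 1.26 0.78 2.46] end [0.36 0.26 2.29 1.03 0.   2.55] 1.072
73 1 A start [ 0.04  0.39  2.14  1.26  0.78 -0.68] end [ 0.61  0.8   1.43 -0.45  1.58  1.06] 0.0
-107 0 A start [ 0.6   0.78  1.44 -0.46  1.57  1.05] end [ 0.06  0.4   2.14  1.28  0.76 -0.69] 0.0
-107 1 A start [ 0.6   0.78  1.44 -0.46  1.57 -2.09] end [ 0.36  0.28  2.11  0.34  0.37 -2.55] 0.409
163 0 A start [0.21 0.8  1.42 0.35 1.64 1.97] end [ 0.44  0.28  2.13 -0.46  0.3   2.55] 0.333
163 1 A start [ 0.21  0.8   1.42  0.35  1.64 -1.17] end [ 0.64  0.37  2.07 -1.04  0.62  0.23] 0.163
B -17 0 [ 0.64  0.37  2.07 -1.04  0.62  0.23] 0.163
B -17 1 [ 0.6   0.36  2.3   4.18  0.55 -1.92] 0.215
B 73 0 [0.06 0.4  2.14 1.28 0.76 2.45] 0.0
B 73 1 [ 0.06  0.4   2.14  1.28  0.76 -0.69] 0.0
B -107 0 [ 0.61  0.8   1.43 -0.45  1.58  1.06] 0.0
B -107 1 [ 0.61  0.8   1.43 -0.45  1.58 -2.08] 0.0
B 163 0 [0.22 0.81 1.41 0.36 1.63 1.98] 0.0
B 163 1 [ 0.22  0.81  1.41  0.36  1.63 -1.16] 0.0
pad -180 0 [-0.49  1.06  0.87 -0.36  1.91  1.08]
pad -180 1 [-0.49  1.06  0.87 -0.36  1.91 -2.06]
pad -150 0 [-0.4   0.92  1.14 -0.6   1.62  0.78]
pad -150 1 [-0.4   0.92  1.14 -0.6   1.62 -2.36]
pad -120 0 [-0.35  0.74  1.45 -0.82  1.25  0.57]
pad -30 0 [-0.67  0.4   2.04  2.17  0.12  2.43]
pad -30 1 [-0.67  0.4   2.04  2.17  0.12 -0.71]
pad 0 1 [-0.84  0.46  1.93  1.32  0.58 -0.37]
pad 30 1 [-0.91  0.6   1.7   0.99  1.   -0.5 ]
pad 60 0 [-0.9   0.78  1.39  0.73  1.38  2.47]
pad 60 1 [-0.9   0.78  1.39  0.73  1.38 -0.67]
pad 90 0 [-0.82  0.95  1.08  0.51  1.72  2.24]
pad 90 1 [-0.82  0.95  1.08  0.51  1.72 -0.91]
pad 120 0 [-0.72  1.08  0.83  0.25  1.98  1.91]
pad 120 1 [-0.72  1.08  0.83  0.25  1.98 -1.23]
pad 150 0 [-0.61  1.13  0.73 -0.07  2.06  1.48]
pad 150 1 [-0.61  1.13  0.73 -0.07  2.06 -1.66]
```

```bash
cat >> plan.py <<'E'
def rows(keys,q=None,show=True):
    """keys: list of (centre,rot,n). print shift(m)/turn(deg) rows relative to the current pose, with joint check"""
    s=manip.read_state();r0=R.from_euler('xyz',s['eef_rot']);x0=s['eef_pos'];q=s['joints'] if q is None else q
    c=x0-19*r0.apply([0,0,1]);r=r0;e=0;out=[]
    for c1,r1,n in keys:
        rv=(r1*r.inv()).as_rotvec()
        for k in range(1,n+1):
            rr=R.from_rotvec(rv*k/n)*r;cc=c+(np.array(c1)-c)*k/n;q,er=ik(tcp(cc,rr),rr,[q]);e=max(e,er)
            out+=[*((tcp(cc,rr)-x0)/1000).round(3),*np.degrees((rr*r0.inv()).as_rotvec()).round(1)]
        print('key q',q.round(2),'wrist',fk(q,P)[2].round(),'err',round(e,3))
        c,r=np.array(c1),r1
    print(json.dumps([float(v) for v in out]))
E
python3 - <<'E'
from plan import *
r=tool(73.3,45,1);c=np.array([460,221.5,33]);t=r.apply([0,0,1])
rows([(c-120*t,tool(73.3,0,1),12),(c-100*t,r,6),(c-100*t,r,2)])
E
```

```text
key q [ 0.23  0.19  1.92 -0.    1.03  0.52] wrist [436. 140. 366.] err 0.0
key q [-0.13  0.19  2.17  1.03  0.95 -0.54] wrist [389. -15. 279.] err 0.0
key q [-0.13  0.19  2.17  1.03  0.95 -0.54] wrist [389. -15. 279.] err 0.0
[-0.002, -0.01, -0.017, 3.6, 1.9, -7.0, -0.004, -0.019, -0.035, 7.3, 3.9, -14.1, -0.006, -0.028, -0.052, 10.9, 5.8, -21.1, -0.008, -0.038, -0.069, 14.6, 7.8, -28.2, -0.01, -0.047, -0.087, 18.2, 9.7, -35.2, -0.013, -0.055, -0.104, 21.9, 11.7, -42.3, -0.015, -0.064, -0.121, 25.5, 13.6, -49.3, -0.017, -0.072, -0.138, 29.1, 15.6, -56.4, -0.019, -0.08, -0.155, 32.8, 17.5, -63.4, -0.021, -0.089, -0.172, 36.4, 19.5, -70.5, -0.023, -0.096, -0.189, 40.1, 21.4, -77.5, -0.024, -0.104, -0.206, 43.7, 23.4, -84.5, -0.023, -0.1, -0.208, 50.9, 27.2, -82.7, -0.022, -0.095, -0.21, 58.1, 31.1, -80.6, -0.02, -0.091, -0.211, 65.2, 34.9, -78.1, -0.019, -0.086, -0.212, 72.3, 38.6, -75.4, -0.018, -0.082, -0.213, 79.3, 42.4, -72.4, -0.016, -0.078, -0.214, 86.2, 46.1, -69.0, -0.016, -0.078, -0.214, 86.2, 46.1, -69.0, -0.016, -0.078, -0.214, 86.2, 46.1, -69.0]
```

Emit:
{"api": "jog_arm", "payload": {
  "plan": [-0.002,-0.01,-0.017,3.6,1.9,-7.0,-0.004,-0.019,-0.035,7.3,3.9,-14.1,-0.006,-0.028,-0.052,10.9,5.8,-21.1,-0.008,-0.038,-0.069,14.6,7.8,-28.2,-0.01,-0.047,-0.087,18.2,9.7,-35.2,-0.013,-0.055,-0.104,21.9,11.7,-42.3,-0.015,-0.064,-0.121,25.5,13.6,-49.3,-0.017,-0.072,-0.138,29.1,15.6,-56.4,-0.019,-0.08,-0.155,32.8,17.5,-63.4,-0.021,-0.089,-0.172,36.4,19.5,-70.5,-0.023,-0.096,-0.189,40.1,21.4,-77.5,-0.024,-0.104,-0.206,43.7,23.4,-84.5,-0.023,-0.1,-0.208,50.9,27.2,-82.7,-0.022,-0.095,-0.21,58.1,31.1,-80.6,-0.02,-0.091,-0.211,65.2,34.9,-78.1,-0.019,-0.086,-0.212,72.3,38.6,-75.4,-0.018,-0.082,-0.213,79.3,42.4,-72.4,-0.016,-0.078,-0.214,86.2,46.1,-69.0,-0.016,-0.078,-0.214,86.2,46.1,-69.0,-0.016,-0.078,-0.214,86.2,46.1,-69.0],
  "claw": 0.094
}}

```text
clock: 3.85
eef_pos: [444.4, 165.6, 90.0]
eef_rot: [3.141, -0.781, 1.279]
wrist_force: [-0.7, -0.6, 0.3]
finger_gap: 94.1
finger_force: 0.0
```

```bash
python3 rec.py; python3 kin.py; python3 - <<'E'
from plan import *
r=tool(73.3,45,1);c=np.array([460,221.5,33]);
print(tcp(c,r))
rows([(c,r,4),(c,r,2)])
im,W,cc=cloud('wrist');cv2.imwrite('pics/w2.png',cv2.cvtColor(im,cv2.COLOR_RGB2BGR));X,Y,Z=[W[...,i] for i in range(3)]
hsv=cv2.cvtColor(im,cv2.COLOR_RGB2HSV)
m=(X>415)&(X<510)&(Y>170)&(Y<270)&(Z>59)&(Z<70);p=W[m];print(cv2.minAreaRect(p[:,:2].astype(np.float32)),np.median(p[:,2]))
E
```

```text
{'clock': 3.85, 'joints': [-0.137, 0.253, 2.119, 1.031, 0.945, -0.558], 'qd': [0.029, -0.021, -0.006, -0.015, -0.004, 0.016], 'effort': [-1.357, -37.418, -22.705, 1.902, 1.185, -0.714], 'eef_pos': [444.421, 165.635, 89.956], 'eef_rot': [3.141, -0.781, 1.279], 'wrist_force': [-0.746, -0.555, 0.317], 'moment': [-0.373, 0.168, -0.007], 'finger_force': 0.0, 'finger_gap': 94.134}
[219.9  -4.3  36.6 385.5 444.2 269.4] 194.39879622040985
[-7.   -3.41  2.35] [-0. -0. -0.]
[2.12 2.98 1.35] [-0.  0.  0.]
[12.74 -2.6  -7.08] [-0.  0. -0.]
[-3.15 -8.18  3.38] [0. 0. 0.]
[ 1.25843690e-16 -4.34281154e-17  1.57079633e+00]
[463.86069687 234.36837284  19.56497116]
key q [ 0.04  0.42  2.1   1.25  0.78 -0.68] wrist [409.  52. 210.] err 0.0
key q [ 0.04  0.42  2.1   1.25  0.78 -0.68] wrist [409.  52. 210.] err 0.0
[0.005, 0.017, -0.018, 0.1, -0.0, 0.0, 0.01, 0.034, -0.035, 0.1, -0.0, 0.0, 0.015, 0.052, -0.053, 0.2, -0.0, 0.0, 0.019, 0.069, -0.07, 0.3, -0.1, 0.0, 0.019, 0.069, -0.07, 0.3, -0.1, 0.0, 0.019, 0.069, -0.07, 0.3, -0.1, 0.0]
((460.5108947753906, 220.93646240234375), (56.44402313232422, 56.20817184448242), 74.1038818359375) 64.2737379041177
```

View pics/w2.png

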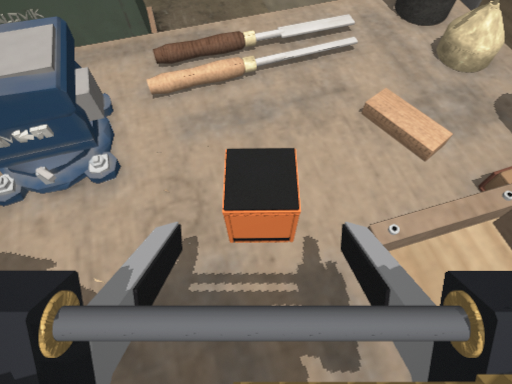

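The wrist view shows the pot centred between the open fingers at (262,195), with nothing in the approach path. Advance and grip.

Emit:
{"api": "jog_arm", "payload": {
  "plan": [0.005,0.017,-0.018,0.1,0,0.4,0.01,0.034,-0.035,0.1,0,0.4,0.015,0.052,-0.053,0.2,0,0.4,0.019,0.068,-0.07,0.3,0,0.4,0.019,0.068,-0.07,0.3,0,0.4,0.019,0.068,-0.07,0.3,0,0.4]
}}

```text
clock: 4.5
eef_pos: [462.6, 235.0, 20.6]
eef_rot: [-3.141, -0.788, 1.289]
wrist_force: [-0.2, -0.4, 1.5]
finger_gap: 94.0
finger_force: 0.0
```

Emit:
{"api": "jog_arm", "payload": {
  "plan": [0,0,0,0,0,0,0,0,0,0,0,0,0,0,0,0,0,0,0,0,0,0,0,0,0,0,0,0,0,0,0,0,0,0,0,0,0,0,0,0,0,0,0,0,0,0,0,0,0,0,0,0,0,0,0,0,0,0,0,0],
  "claw": 0.04,
  "force": 20
}}

```text
clock: 5.5
eef_pos: [462.8, 234.5, 20.1]
eef_rot: [-3.141, -0.789, 1.287]
wrist_force: [-0.4, -4.2, 5.4]
finger_gap: 55.7
finger_force: 20.0
```

```bash
python3 rec.py; sed -i "s/d1,a1,off,L2,L3,T=p\[:6\]/d1,a1,off,L2,L3,T,e=p/; s/B.apply(\[0,0,L3\])/B.apply([e,0,L3])/; s/425,425,350\]/400,400,270,0]/" kin.py; python3 kin.py; python3 - <<'E'
from plan import *
c=np.array([460,222,33.])
r0=tool(73.7,45,1)
rows([(c+[0,0,50],r0,2),([455,235,85],tool(73.7,-45,1),11),([455,235,30],tool(73.7,-45,1),3)])
E
```

```text
{'clock': 5.5, 'joints': [0.033, 0.46, 2.073, 1.252, 0.789, -0.698], 'qd': [-0.001, -0.001, 0.0, 0.0, 0.001, -0.001], 'effort': [1.892, -43.578, -18.091, 0.956, 1.346, 0.036], 'eef_pos': [462.803, 234.495, 20.071], 'eef_rot': [-3.141, -0.789, 1.287], 'wrist_force': [-0.42, -4.162, 5.405], 'moment': [-0.332, 0.041, -0.079], 'finger_force': 20.0, 'finger_gap': 55.727}
[221.2  -0.   36.6 424.2 447.5 270.6  40.9] 1.4969230095189382e-05
[-0.  0.  0.] [-0. -0. -0.]
[-0.  0.  0.] [-0.  0.  0.]
[0. 0. 0.] [-0.  0. -0.]
[ 0.  0. -0.] [-0. -0. -0.]
[ 0. -0. -0.] [0. 0. 0.]
[ 1.25843690e-16 -4.34281154e-17  1.57079633e+00]
key q [ 0.04  0.34  2.07  1.14  0.83 -0.53] wrist [410.  51. 261.] err 0.0
key q [ 0.62  0.75  1.38 -0.45  1.67  1.01] wrist [505. 406. 263.] err 0.0
key q [ 0.62  0.83  1.38 -0.45  1.59  1.05] wrist [505. 406. 208.] err 0.0
[0.0, 0.0, 0.025, -0.1, 0.0, -0.0, 0.001, 0.0, 0.049, -0.2, 0.0, -0.1, -0.0, -0.0, 0.048, -8.0, 2.3, -0.1, -0.001, -0.001, 0.047, -15.9, 4.6, -0.1, -0.002, -0.003, 0.046, -23.7, 6.9, -0.1, -0.003, -0.004, 0.045, -31.6, 9.2, -0.0, -0.005, -0.005, 0.045, -39.5, 11.5, -0.0, -0.006, -0.007, 0.045, -47.3, 13.8, -0.0, -0.007, -0.008, 0.046, -55.2, 16.1, -0.0, -0.008, -0.009, 0.047, -63.0, 18.4, -0.0, -0.009, -0.011, 0.048, -70.9, 20.7, -0.0, -0.011, -0.012, 0.05, -78.7, 23.0, -0.0, -0.012, -0.012, 0.051, -86.6, 25.2, -0.0, -0.012, -0.012, 0.033, -86.6, 25.2, -0.0, -0.012, -0.012, 0.015, -86.6, 25.2, -0.0, -0.012, -0.012, -0.004, -86.6, 25.2, -0.0]
```

Emit:
{"api": "jog_arm", "payload": {
  "plan": [0,0,0.025,0,0,0,0,0,0.05,0,0,0,0,0,0.048,-8.0,2.3,0,-0.001,-0.001,0.047,-15.9,4.6,0,-0.002,-0.003,0.046,-23.7,6.9,0,-0.003,-0.004,0.045,-31.6,9.2,0,-0.005,-0.005,0.045,-39.5,11.5,0,-0.006,-0.007,0.045,-47.3,13.8,0,-0.007,-0.008,0.046,-55.2,16.1,0,-0.008,-0.009,0.047,-63.0,18.4,0,-0.009,-0.011,0.048,-70.9,20.7,0,-0.011,-0.012,0.05,-78.7,23.0,0,-0.012,-0.012,0.05,-86.6,25.2,0,-0.012,-0.012,0.05,-86.6,25.2,0,-0.012,-0.012,0.035,-86.6,25.2,0,-0.012,-0.012,0.02,-86.6,25.2,0,-0.012,-0.012,0.01,-86.6,25.2,0,-0.012,-0.012,0,-86.6,25.2,0,-0.012,-0.012,0,-86.6,25.2,0]
}}

```text
clock: 7.4
eef_pos: [450.2, 222.0, 18.8]
eef_rot: [-3.14, 0.786, 1.287]
wrist_force: [-0.4, 0.6, -0.3]
finger_gap: 55.9
finger_force: 20.0
```

```bash
python3 rec.py; python3 - <<'E'
from h import *
for n in ['scene','side']:
    im,W,c=cloud(n);np.savez(n+'2.npz',im=im,W=W)
    if n=='side': cv2.imwrite('pics/s2.png',cv2.cvtColor(cv2.resize(im[180:330,220:440],None,fx=3,fy=3),cv2.COLOR_RGB2BGR))
E
```

```text
{'clock': 7.4, 'joints': [0.621, 0.823, 1.386, -0.451, 1.597, 1.051], 'qd': [0.004, -0.022, -0.015, -0.004, 0.025, -0.008], 'effort': [-0.102, -71.474, -26.966, -1.02, 1.503, 0.116], 'eef_pos': [450.198, 222.022, 18.844], 'eef_rot': [-3.14, 0.786, 1.287], 'wrist_force': [-0.407, 0.56, -0.336], 'moment': [0.394, -0.025, -0.013], 'finger_force': 20.0, 'finger_gap': 55.929}
```

View pics/s2.png

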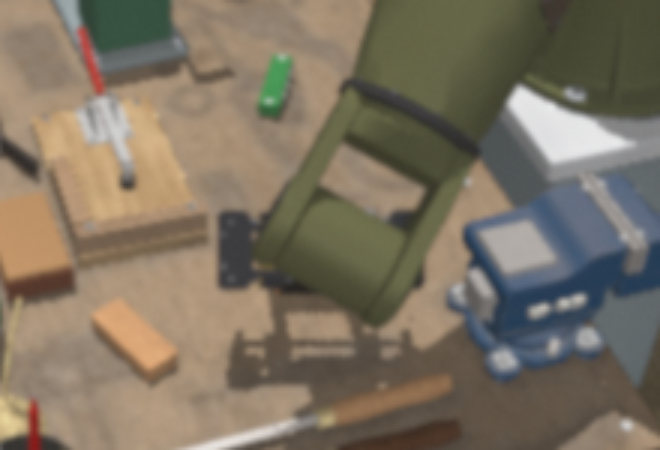

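The side view shows the arm clear of vice and jig, with the hand hiding the pot. A small brown piece lies near the polisher at crop (208,60). Lower the last bit and release.

Emit:
{"api": "jog_arm", "payload": {
  "plan": [0,0,-0.002,0,0,0,0,0,-0.004,0,0,0,0,0,-0.004,0,0,0,0,0,-0.004,0,0,0]
}}

```text
clock: 7.9
eef_pos: [450.6, 222.6, 16.0]
eef_rot: [3.141, 0.786, 1.287]
wrist_force: [-0.2, -0.1, -1.1]
finger_gap: 55.8
finger_force: 20.0
```

Emit:
{"api": "jog_arm", "payload": {
  "plan": [0,0,0,0,0,0,0,0,0,0,0,0,0,0,0,0,0,0,0,0,0,0,0,0,0,0,0,0,0,0,0,0,0,0,0,0,0,0,0,0,0,0],
  "claw": 0.094
}}

```text
clock: 8.6
eef_pos: [450.5, 222.6, 15.9]
eef_rot: [3.142, 0.786, 1.287]
wrist_force: [0.3, -0.3, -0.4]
finger_gap: 93.8
finger_force: 0.0
```

```bash
python3 - <<'E'
from plan import *
c=np.array([454,235,29.]);rb=tool(73.7,-45,1);rf=tool(73.7,45,1);tb=rb.apply([0,0,1]);tf=rf.apply([0,0,1])
rows([(c-110*tb,rb,4),(c-150*np.array([0,0,-1]),tool(73.7,0,1),6),(c-110*tf,rf,6),(c-110*tf,rf,2)])
E
```

```text
key q [ 0.69  0.85  1.14 -0.42  1.82  1.01] wrist [526. 480. 285.] err 0.0
key q [ 0.41  0.26  1.69 -0.    1.2   0.69] wrist [454. 235. 431.] err 0.0
key q [-0.12  0.23  2.14  1.04  0.94 -0.56] wrist [382. -10. 285.] err 0.0
key q [-0.12  0.23  2.14  1.04  0.94 -0.56] wrist [382. -10. 285.] err 0.0
[0.005, 0.019, 0.019, 0.0, -0.0, -0.0, 0.011, 0.037, 0.039, 0.0, -0.0, -0.0, 0.016, 0.056, 0.058, 0.0, -0.0, -0.0, 0.022, 0.074, 0.077, 0.0, -0.0, -0.0, 0.018, 0.064, 0.088, 7.2, -2.1, -0.0, 0.015, 0.053, 0.099, 14.4, -4.2, -0.0, 0.012, 0.043, 0.109, 21.6, -6.3, -0.0, 0.009, 0.033, 0.121, 28.8, -8.4, -0.0, 0.006, 0.022, 0.132, 36.0, -10.5, -0.0, 0.003, 0.012, 0.144, 43.2, -12.6, -0.0, 0.001, 0.002, 0.132, 50.4, -14.7, -0.0, -0.002, -0.008, 0.121, 57.6, -16.8, -0.0, -0.005, -0.018, 0.109, 64.8, -18.9, -0.0, -0.008, -0.028, 0.099, 72.0, -21.0, -0.0, -0.011, -0.039, 0.088, 79.2, -23.1, -0.0, -0.015, -0.049, 0.077, 86.4, -25.2, -0.0, -0.015, -0.049, 0.077, 86.4, -25.2, -0.0, -0.015, -0.049, 0.077, 86.4, -25.2, -0.0]
```

Emit:
{"api": "jog_arm", "payload": {
  "plan": [0.005,0.019,0.019,0,0,0,0.011,0.037,0.039,0,0,0,0.016,0.056,0.058,0,0,0,0.022,0.074,0.077,0,0,0,0.018,0.064,0.088,7.2,-2.1,0,0.015,0.053,0.099,14.4,-4.2,0,0.012,0.043,0.109,21.6,-6.3,0,0.009,0.033,0.121,28.8,-8.4,0,0.006,0.022,0.132,36.0,-10.5,0,0.003,0.012,0.144,43.2,-12.6,0,0.001,0.002,0.132,50.4,-14.7,0,-0.002,-0.008,0.121,57.6,-16.8,0,-0.005,-0.018,0.109,64.8,-18.9,0,-0.008,-0.028,0.099,72.0,-21.0,0,-0.011,-0.039,0.088,79.2,-23.1,0,-0.015,-0.049,0.077,86.4,-25.2,0,-0.015,-0.049,0.077,86.4,-25.2,0,-0.015,-0.049,0.077,86.4,-25.2,0]
}}

```text
clock: 10.4
eef_pos: [435.1, 172.6, 91.9]
eef_rot: [-3.138, -0.785, 1.282]
wrist_force: [-0.2, 0.2, -0.6]
finger_gap: 94.2
finger_force: 0.0
```

```bash
python3 rec.py; python3 - <<'E'
from plan import *
im,W,cc=cloud('wrist');cv2.imwrite('pics/w3.png',cv2.cvtColor(im,cv2.COLOR_RGB2BGR));X,Y,Z=[W[...,i] for i in range(3)]
m=(X>400)&(X<510)&(Y>180)&(Y<290)&(Z>52)&(Z<70);p=W[m];print(len(p),cv2.minAreaRect(p[:,:2].astype(np.float32)),np.median(p[:,2]))
r=tool(73.7,45,1);c=np.array([454,236,28.])
rows([(c,r,4),(c,r,2)])
E
```

```text
{'clock': 10.4, 'joints': [-0.125, 0.235, 2.139, 1.039, 0.944, -0.558], 'qd': [0.051, -0.029, -0.044, -0.08, -0.019, 0.11], 'effort': [-1.941, -36.262, -22.148, 2.642, 1.361, -1.848], 'eef_pos': [435.082, 172.606, 91.945], 'eef_rot': [-3.138, -0.785, 1.282], 'wrist_force': [-0.203, 0.218, -0.606], 'moment': [-0.282, 0.122, -0.024], 'finger_force': 0.0, 'finger_gap': 94.219}
4985 ((453.43560791015625, 233.07470703125), (64.70467376708984, 56.67091751098633), 73.4180679321289) 56.326869424778295
key q [ 0.07  0.47  2.08  1.29  0.76 -0.71] wrist [404.  65. 206.] err 0.0
key q [ 0.07  0.47  2.08  1.29  0.76 -0.71] wrist [404.  65. 206.] err 0.0
[0.006, 0.019, -0.02, 0.0, -0.0, 0.0, 0.011, 0.038, -0.039, 0.0, -0.1, 0.0, 0.017, 0.057, -0.059, 0.1, -0.1, 0.0, 0.022, 0.076, -0.078, 0.1, -0.1, 0.0, 0.022, 0.076, -0.078, 0.1, -0.1, 0.0, 0.022, 0.076, -0.078, 0.1, -0.1, 0.0]
```

View pics/w3.png

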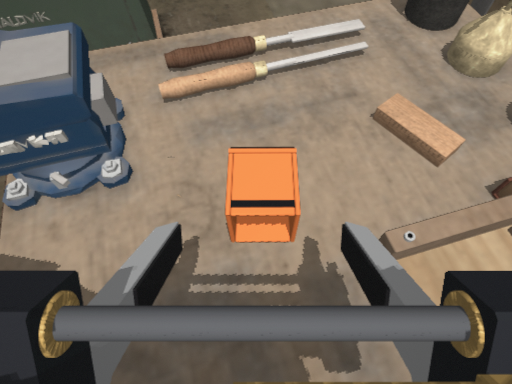

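The pot lies on its side at (263,195), with its mouth toward the hand and its bottom toward +y, as planned. Advance and grip again.

Emit:
{"api": "jog_arm", "payload": {
  "plan": [0.006,0.019,-0.02,0,0,0,0.011,0.037,-0.039,0,0,0,0.017,0.055,-0.058,0,0,0,0.022,0.073,-0.076,0,0,0,0.022,0.073,-0.076,0,0,0,0.022,0.073,-0.076,0,0,0]
}}

```text
clock: 11.05
eef_pos: [457.4, 247.2, 17.5]
eef_rot: [3.142, -0.785, 1.289]
wrist_force: [-0.7, -0.3, 0.1]
finger_gap: 94.3
finger_force: 0.0
```

Emit:
{"api": "jog_arm", "payload": {
  "plan": [0,0,0,0,0,0,0,0,0,0,0,0,0,0,0,0,0,0,0,0,0,0,0,0,0,0,0,0,0,0,0,0,0,0,0,0,0,0,0,0,0,0,0,0,0,0,0,0,0,0,0,0,0,0,0,0,0,0,0,0],
  "claw": 0.04,
  "force": 20
}}

```text
clock: 12.05
eef_pos: [457.7, 246.5, 17.0]
eef_rot: [-3.142, -0.785, 1.287]
wrist_force: [-1.4, -4.4, 5.4]
finger_gap: 55.8
finger_force: 20.0
```

```bash
python3 rec.py; python3 - <<'E'
from plan import *
s=manip.read_state();r0=R.from_euler('xyz',s['eef_rot']);c=s['eef_pos']-19*r0.apply([0,0,1])
print(c, 'pot centre minus grasp (tool frame)')
t=r0.apply([0,0,1])
q=s['joints']
# lift 60, roll by 90 then 90 (sign +/-)
for sg in(1,-1):
    k=[(c+[0,0,80],r0,3)]
    for a in(90,180): k.append((c+[0,-60*a/180,120],R.from_rotvec(np.radians(sg*a)*t)*r0,11))
    rows(k)
r1=R.from_rotvec(np.pi*t)*r0
# pad stage
rp=tool(90,45,0)
for c1 in [[480,0,150],[500,-337,150],[527,-337,57]]:
    pass
# polisher estimates
for n in ['scene','side','scene2','side2']:
    z=np.load(n+'.npz');W=z['W'];im=z['im'];X,Y,Z=W[...,0],W[...,1],W[...,2];hsv=cv2.cvtColor(im,cv2.COLOR_RGB2HSV)
    zb=21 if 'sce' in n else 24
    m=(X>460)&(X<590)&(Y>-400)&(Y<-280)&(Z>zb)&(Z<35);p=W[m]
    if len(p)>20: print(n,len(p),'pad',cv2.minEnclosingCircle(p[:,:2].astype(np.float32)),np.median(p[:,2]))
E
```

```text
{'clock': 12.05, 'joints': [0.065, 0.461, 2.081, 1.279, 0.767, -0.701], 'qd': [0.0, 0.0, 0.0, -0.001, 0.002, 0.001], 'effort': [1.499, -43.665, -18.496, 1.027, 1.107, -0.015], 'eef_pos': [457.67, 246.539, 17.02], 'eef_rot': [-3.142, -0.785, 1.287], 'wrist_force': [-1.367, -4.356, 5.407], 'moment': [-0.274, 0.276, 0.083], 'finger_force': 20.0, 'finger_gap': 55.812}
[453.90667535 233.64444208  30.45790849] pot centre minus grasp (tool frame)
key q [ 0.06  0.27  2.07  1.1   0.84 -0.44] wrist [404.  63. 288.] err 0.0
key q [-0.01  0.19  2.05  1.    0.94  1.21] wrist [404.  33. 328.] err 0.0
key q [-0.12  0.19  2.1   1.1   1.    2.55] wrist [392. -10. 311.] err 0.08
[0.0, 0.0, 0.027, -0.0, -0.0, 0.0, 0.0, 0.0, 0.053, -0.0, -0.0, 0.0, 0.0, 0.0, 0.08, -0.0, -0.0, 0.0, 0.0, -0.003, 0.084, 1.6, 5.6, -5.8, 0.0, -0.005, 0.087, 3.2, 11.1, -11.6, 0.0, -0.008, 0.091, 4.9, 16.7, -17.4, 0.0, -0.011, 0.095, 6.5, 22.2, -23.1, 0.0, -0.014, 0.098, 8.1, 27.8, -28.9, 0.0, -0.016, 0.102, 9.7, 33.3, -34.7, 0.0, -0.019, 0.105, 11.3, 38.9, -40.5, 0.0, -0.022, 0.109, 13.0, 44.4, -46.3, 0.0, -0.025, 0.113, 14.6
[... 1386 characters left out ...]
 81.0, 0.0, -0.041, 0.12, -24.3, -83.3, 86.8, 0.0, -0.044, 0.12, -25.9, -88.8, 92.6, 0.0, -0.046, 0.12, -27.5, -94.4, 98.4, 0.0, -0.049, 0.12, -29.2, -99.9, 104.2, 0.0, -0.052, 0.12, -30.8, -105.5, 109.9, 0.0, -0.055, 0.12, -32.4, -111.1, 115.7, 0.0, -0.057, 0.12, -34.0, -116.6, 121.5, 0.0, -0.06, 0.12, -35.6, -122.2, 127.3]
scene 1282 pad ((529.5330810546875, -333.8171081542969), 51.25724411010742) 24.120815161679673
side 98 pad ((537.36083984375, -332.8634033203125), 52.652679443359375) 26.162020820744033
scene2 1296 pad ((529.6431274414062, -332.9136962890625), 50.89259719848633) 24.096922592035128
side2 94 pad ((542.4379272460938, -338.020263671875), 53.07230758666992) 26.444619808136736
```

```bash
python3 - <<'E'
from plan import *
s=manip.read_state();r0=R.from_euler('xyz',s['eef_rot']);c=s['eef_pos']-19*r0.apply([0,0,1])
r1=tool(95,45,1);r2=R.from_rotvec(np.pi*.5*r1.apply([0,0,1]))*r1;r3=tool(95,45,0)
cp=np.array([529.5,-336,220])
rows([(c+[0,0,150],r0,4),(np.array([510,-60,220]),tool(85,45,1),8),(cp,r1,8)])
rows([(c+[0,0,150],r0,2),(np.array([510,-60,220]),tool(85,45,1),4),(cp,r1,4),(cp,r2,4),(cp,r3,4),(cp-[0,0,163],r3,4)])
E
```

```text
key q [ 0.06  0.14  2.02  0.97  0.93 -0.24] wrist [404.  63. 358.] err 0.0
key q [-0.51  0.37  1.61  0.7   1.55 -0.59] wrist [ 494. -237.  398.] err 0.0
key q [-0.8   0.83  0.9   0.52  2.02 -0.81] wrist [ 545. -513.  398.] err 0.0
[0.0, 0.0, 0.037, -0.0, -0.0, 0.0, 0.0, 0.0, 0.075, -0.0, -0.0, 0.0, 0.0, 0.0, 0.112, -0.0, -0.0, 0.0, 0.0, 0.0, 0.15, -0.0, -0.0, 0.0, 0.007, -0.037, 0.155, 0.0, -0.0, 1.4, 0.013, -0.073, 0.16, 0.0, -0.0, 2.8, 0.02, -0.11, 0.165, 0.0, -0.0, 4.2, 0.027, -0.147, 0.17, 0.0, -0.0, 5.6, 0.033, -0.183, 0.175, 0.0, -0.0, 7.0, 0.04, -0.22, 0.18, 0.0, -0.0, 8.5, 0.047, -0.256, 0.185, 0.0, -0.0, 9.9, 0.054, -0.293, 0.19, 0.0, -0.0, 11.3, 0.056, -0.328, 0.19, 0.0, -0.0, 12.5, 0.058, -0.362, 0.19, 0.0, -0.0, 13.8, 0.06, -0.397, 0.19, 0.0, -0.0, 15.0, 0.062, -0.431, 0.19, 0.0, -0.0, 16.3, 0.064, -0.466, 0.19, 0.0, -0.0, 17.5, 0.066, -0.5, 0.19, 0.0, -0.0, 18.8, 0.069, -0.535, 0.19, 0.0, -0.0, 20.0, 0.071, -0.569, 0.19, 0.0, -0.0, 21.3]
key q [ 0.06  0.14  2.02  0.97  0.93 -0.24] wrist [404.  63. 358.] err 0.0
key q [-0.51  0.37  1.61  0.7   1.55 -0.59] wrist [ 494. -23
[... 481 characters left out ...]
22, 0.18, 0.0, -0.0, 8.5, 0.054, -0.293, 0.19, 0.0, -0.0, 11.3, 0.058, -0.362, 0.19, 0.0, -0.0, 13.8, 0.062, -0.431, 0.19, 0.0, -0.0, 16.3, 0.066, -0.5, 0.19, 0.0, -0.0, 18.8, 0.071, -0.569, 0.19, 0.0, -0.0, 21.3, 0.071, -0.569, 0.19, 1.6, 15.8, 5.2, 0.071, -0.569, 0.19, 3.1, 31.3, -11.1, 0.071, -0.569, 0.19, 4.6, 46.5, -27.7, 0.071, -0.569, 0.19, 6.1, 61.4, -44.6, 0.071, -0.569, 0.19, 7.5, 76.0, -61.8, 0.071, -0.569, 0.19, 8.9, 90.2, -79.3, 0.071, -0.569, 0.19, 10.3, 103.9, -97.2, 0.071, -0.569, 0.19, 11.6, 117.1, -115.7, 0.071, -0.569, 0.149, 11.6, 117.1, -115.7, 0.071, -0.569, 0.108, 11.6, 117.1, -115.7, 0.071, -0.569, 0.067, 11.6, 117.1, -115.7, 0.071, -0.569, 0.027, 11.6, 117.1, -115.7]
```

All reachable. Carry it over first, then roll.

Emit:
{"api": "jog_arm", "payload": {
  "plan": [0,0,0.037,0,0,0,0,0,0.075,0,0,0,0,0,0.112,0,0,0,0,0,0.15,0,0,0,0.007,-0.037,0.155,0,0,1.4,0.013,-0.073,0.16,0,0,2.8,0.02,-0.11,0.165,0,0,4.2,0.027,-0.147,0.17,0,0,5.6,0.033,-0.183,0.175,0,0,7,0.04,-0.22,0.18,0,0,8.5,0.047,-0.256,0.185,0,0,9.9,0.054,-0.293,0.19,0,0,11.3,0.056,-0.328,0.19,0,0,12.5,0.058,-0.362,0.19,0,0,13.8,0.06,-0.397,0.19,0,0,15,0.062,-0.431,0.19,0,0,16.3,0.064,-0.466,0.19,0,0,17.5,0.066,-0.5,0.19,0,0,18.8,0.069,-0.535,0.19,0,0,20,0.071,-0.569,0.19,0,0,21.3]
}}

```text
clock: 14.05
eef_pos: [528.4, -323.6, 206.2]
eef_rot: [-3.14, -0.786, 1.658]
wrist_force: [0.2, 0.6, -0.8]
finger_gap: 56.0
finger_force: 20.0
```

```bash
python3 rec.py; python3 - <<'E'
from plan import *
s=manip.read_state();r0=R.from_euler('xyz',s['eef_rot']);t=r0.apply([0,0,1]);h=t*[1,1,0];phi=np.degrees(np.arctan2(h[1],h[0]));print(phi)
cp=np.array([529.5,-336,220]);r1=r0;r2=R.from_rotvec(np.pi*.5*t)*r0;r3=tool(95,45,0)
rows([(cp,r2,9),(cp,r3,10)])
E
```

```text
{'clock': 14.05, 'joints': [-0.805, 0.83, 0.896, 0.514, 2.021, -0.812], 'qd': [-0.258, 0.72, -1.23, -0.153, 0.673, -0.181], 'effort': [0.94, -85.941, -27.516, 1.589, 0.239, 0.356], 'eef_pos': [528.403, -323.646, 206.229], 'eef_rot': [-3.14, -0.786, 1.658], 'wrist_force': [0.182, 0.558, -0.809], 'moment': [-0.542, 0.001, -0.0], 'finger_force': 20.0, 'finger_gap': 56.006}
95.14747017753254
key q [-0.8   0.83  0.9   0.51  2.02  0.76] wrist [ 545. -513.  398.] err 0.0
key q [-0.8   0.83  0.9   0.52  2.02  2.33] wrist [ 545. -513.  398.] err 0.0
[-0.0, 0.0, 0.0, -0.6, 7.0, -7.1, -0.0, 0.0, 0.0, -1.3, 14.1, -14.1, -0.0, 0.0, 0.0, -1.9, 21.1, -21.2, -0.0, 0.0, 0.0, -2.5, 28.2, -28.3, -0.0, 0.001, 0.0, -3.2, 35.2, -35.3, -0.0, 0.001, 0.0, -3.8, 42.3, -42.4, -0.0, 0.001, 0.0, -4.4, 49.3, -49.5, -0.0, 0.001, 0.0, -5.1, 56.4, -56.6, -0.0, 0.001, 0.0, -5.7, 63.4, -63.6, -0.0, 0.001, 0.0, -6.3, 69.7, -70.0, -0.0, 0.001, 0.0, -6.8, 76.1, -76.4, -0.0, 0.001, 0.0, -7.4, 82.4, -82.7, -0.0, 0.001, 0.0, -7.9, 88.8, -89.1, -0.0, 0.001, 0.0, -8.5, 95.1, -95.4, -0.0, 0.001, 0.0, -9.0, 101.4, -101.8, -0.0, 0.001, 0.0, -9.6, 107.8, -108.2, -0.0, 0.001, 0.0, -10.2, 114.1, -114.5, -0.0, 0.001, 0.0, -10.7, 120.5, -120.9, -0.0, 0.001, 0.0, 11.3, -126.8, 127.3]
```

Emit:
{"api": "jog_arm", "payload": {
  "plan": [0,0,0,-0.5,5.6,-5.7,0,0,0,-1,11.3,-11.3,0,0,0,-1.5,16.9,-17,0,0,0,-2,22.6,-22.6,0,0,0,-2.5,28.2,-28.3,0,0,0,-3,33.8,-33.9,0,0,0,-3.5,39.5,-39.6,0,0,0,-4,45.1,-45.2,0,0,0,-4.6,50.8,-50.9,0,0,0,-5.1,56.4,-56.6,0,0,0,-5.6,62,-62.2,0,0,0,-6.1,67.7,-67.9]
}}

```text
clock: 15.25
eef_pos: [528.5, -322.2, 206.1]
eef_rot: [-2.359, 0.082, 0.01]
wrist_force: [1.3, 0.5, -1.0]
finger_gap: 56.0
finger_force: 20.0
```

```bash
python3 - <<'E'
from plan import *
s=manip.read_state();r0=R.from_euler('xyz',s['eef_rot'])
cp=np.array([529.5,-336,220]);r3=tool(95,45,0)
print(np.degrees((r3*r0.inv()).magnitude()))
rows([(cp,r3,11)])
E
```

```text
83.57843437097144
key q [-0.8   0.83  0.9   0.52  2.02  2.33] wrist [ 545. -513.  398.] err 0.0
[-0.0, -0.0, 0.0, -0.5, 5.3, -5.4, -0.0, -0.0, 0.0, -1.0, 10.7, -10.8, -0.0, -0.0, 0.0, -1.4, 16.0, -16.1, -0.0, -0.0, 0.0, -1.9, 21.4, -21.5, -0.0, -0.0, 0.0, -2.4, 26.7, -26.9, -0.0, -0.0, 0.0, -2.9, 32.0, -32.3, -0.0, -0.0, 0.0, -3.4, 37.4, -37.7, -0.0, -0.0, 0.0, -3.9, 42.7, -43.1, -0.0, -0.0, 0.0, -4.3, 48.1, -48.4, -0.0, -0.0, 0.0, -4.8, 53.4, -53.8, -0.0, -0.0, 0.0, -5.3, 58.8, -59.2]
```

Emit:
{"api": "jog_arm", "payload": {
  "plan": [0,0,0,-0.5,5.3,-5.4,0,0,0,-1,10.7,-10.8,0,0,0,-1.4,16,-16.1,0,0,0,-1.9,21.4,-21.5,0,0,0,-2.4,26.7,-26.9,0,0,0,-2.9,32,-32.3,0,0,0,-3.4,37.4,-37.7,0,0,0,-3.9,42.7,-43.1,0,0,0,-4.3,48.1,-48.4,0,0,0,-4.8,53.4,-53.8,0,0,-0.03,-5.3,58.8,-59.2,0,0,-0.06,-5.3,58.8,-59.2,0,0,-0.09,-5.3,58.8,-59.2,0,0,-0.12,-5.3,58.8,-59.2,0,0,-0.12,-5.3,58.8,-59.2,0,0,-0.12,-5.3,58.8,-59.2]
}}

```text
clock: 16.85
eef_pos: [528.6, -322.3, 87.2]
eef_rot: [-3.137, 0.786, -1.476]
wrist_force: [0.4, -0.4, -0.5]
finger_gap: 56.1
finger_force: 20.0
```

```bash
python3 rec.py; python3 - <<'E'
from plan import *
r3=tool(95,45,0);c=np.array([529.5,-336,57.])
rows([(c+[0,0,10],r3,3),(c,r3,2)])
im,W,cc=cloud('scene');cv2.imwrite('pics/c4.png',cv2.cvtColor(cv2.resize(im[180:360,180:400],None,fx=3,fy=3),cv2.COLOR_RGB2BGR));X,Y,Z=[W[...,i] for i in range(3)]
m=(X>485)&(X<575)&(Y>-390)&(Y<-280)&(Z>85)&(Z<140);p=W[m];print(len(p),cv2.minAreaRect(p[:,:2].astype(np.float32)))
E
```

```text
{'clock': 16.85, 'joints': [-0.803, 0.939, 0.985, 0.479, 1.847, 2.225], 'qd': [0.0, -0.037, -0.024, 0.003, 0.004, -0.001], 'effort': [-0.003, -77.522, -30.313, 1.13, 1.451, -0.078], 'eef_pos': [528.615, -322.321, 87.218], 'eef_rot': [-3.137, 0.786, -1.476], 'wrist_force': [0.393, -0.408, -0.507], 'moment': [-0.371, 0.034, -0.03], 'finger_force': 20.0, 'finger_gap': 56.132}
key q [-0.8   0.98  0.99  0.47  1.8   2.21] wrist [ 545. -513.  245.] err 0.0
key q [-0.8   0.99  1.    0.47  1.79  2.2 ] wrist [ 545. -513.  235.] err 0.0
[-0.0, -0.0, -0.011, -0.0, 0.1, -0.1, -0.0, -0.0, -0.022, -0.0, 0.1, -0.2, -0.0, -0.0, -0.034, -0.0, 0.2, -0.3, -0.0, -0.0, -0.039, -0.0, 0.2, -0.3, -0.0, -0.0, -0.044, -0.0, 0.2, -0.3]
150 ((527.90771484375, -329.5422668457031), (42.48766326904297, 77.34127807617188), 68.08509063720703)
```

View pics/c4.png

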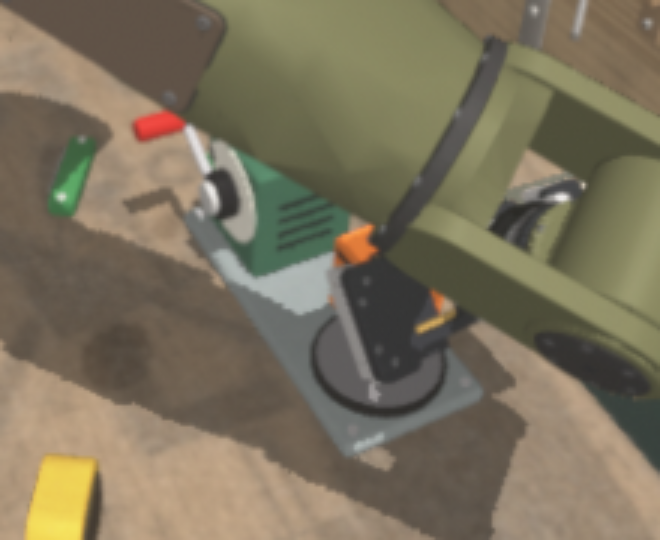

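The scene view shows the pot held mouth-up over the pad at crop (380,290) with the forearm clear. Descend.

Emit:
{"api": "jog_arm", "payload": {
  "plan": [0,0,-0.012,0,0,0,0,0,-0.024,0,0,0,0,0,-0.034,0,0,0,0,0,-0.038,0,0,0,0,0,-0.041,0,0,0,0,0,-0.041,0,0,0,0,0,-0.041,0,0,0]
}}

```text
clock: 17.6
eef_pos: [528.6, -322.5, 46.2]
eef_rot: [-3.136, 0.785, -1.475]
wrist_force: [-0.3, 0.3, -1.1]
finger_gap: 55.7
finger_force: 20.0
```

```bash
python3 - <<'E'
from h import *
for n in ('scene','side','wrist'):
    im,W,cc=cloud(n);X,Y,Z=[W[...,i] for i in range(3)];H,S,V=[a.astype(int) for a in cv2.split(cv2.cvtColor(im,cv2.COLOR_RGB2HSV))]
    m=(H<15)&(S>150)&(X>480)&(X<585)&(Y>-400)&(Y<-260)&(Z>20);p=W[m]
    if len(p)>10: print(n,len(p),np.percentile(p,[2,50,98],axis=0).round(1).tolist())
    if n=='wrist': cv2.imwrite('pics/w5.png',cv2.cvtColor(im,cv2.COLOR_RGB2BGR))
E
```

```text
scene 115 [[497.0, -358.2, 46.5], [512.7, -309.7, 83.7], [556.3, -307.3, 92.5]]
side 216 [[502.7, -366.5, 41.6], [530.1, -313.3, 79.2], [554.6, -299.3, 93.6]]
wrist 13627 [[504.8, -364.5, 32.0], [531.1, -361.6, 63.4], [558.0, -343.2, 91.0]]
```

View pics/w5.png

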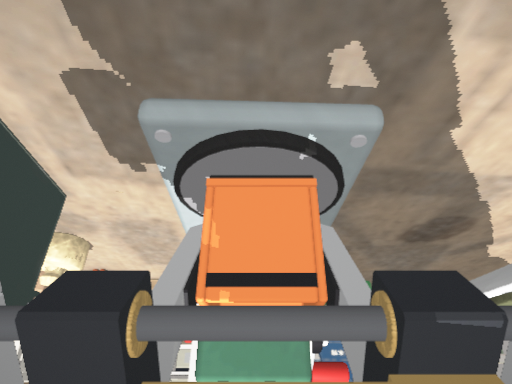

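The wrist view shows the pot mouth-up, its base edge at row 180 between columns 207 and 317, centred on the pad (columns 175 to 343). It is about 2.5 mm up. Lower, then let go.

Emit:
{"api": "jog_arm", "payload": {
  "plan": [0,0,-0.001,0,0,0,0,0,-0.002,0,0,0,0,0,-0.003,0,0,0,0,0,-0.003,0,0,0]
}}

```text
clock: 18.15
eef_pos: [528.6, -322.4, 43.3]
eef_rot: [-3.137, 0.785, -1.475]
wrist_force: [-1.1, -0.1, 3.6]
finger_gap: 55.5
finger_force: 20.0
```

Emit:
{"api": "jog_arm", "payload": {
  "plan": [0,0,0,0,0,0,0,0,0,0,0,0,0,0,0,0,0,0,0,0,0,0,0,0,0,0,0,0,0,0,0,0,0,0,0,0,0,0,0,0,0,0],
  "claw": 0.094
}}

```text
clock: 18.85
eef_pos: [528.5, -322.4, 42.9]
eef_rot: [-3.137, 0.785, -1.475]
wrist_force: [-0.2, 0.3, -0.5]
finger_gap: 93.6
finger_force: 0.0
```

```bash
python3 rec.py; python3 - <<'E'
from plan import *
s=manip.read_state();r0=R.from_euler('xyz',s['eef_rot']);t=r0.apply([0,0,1]);c=s['eef_pos']-19*t
rows([(c-120*t,r0,4),(c-120*t+[0,0,150],r0,4)])
E
```

```text
{'clock': 18.85, 'joints': [-0.804, 0.993, 0.995, 0.472, 1.789, 2.194], 'qd': [0.0, 0.001, 0.001, -0.0, 0.001, 0.0], 'effort': [0.0, -81.964, -31.306, 1.071, 1.487, -0.012], 'eef_pos': [528.523, -322.395, 42.855], 'eef_rot': [-3.137, 0.785, -1.475], 'wrist_force': [-0.177, 0.314, -0.45], 'moment': [-0.239, 0.058, -0.015], 'finger_force': 0.0, 'finger_gap': 93.636}
key q [-0.87  1.09  0.62  0.48  2.07  2.27] wrist [ 553. -597.  319.] err 0.0
key q [-0.87  1.04  0.37  0.59  2.33  2.46] wrist [ 553. -597.  469.] err 0.0
[0.002, -0.021, 0.021, 0.0, 0.0, 0.0, 0.004, -0.042, 0.042, 0.0, 0.0, 0.0, 0.006, -0.063, 0.064, 0.0, 0.0, 0.0, 0.008, -0.084, 0.085, 0.0, 0.0, 0.0, 0.008, -0.084, 0.122, 0.0, 0.0, 0.0, 0.008, -0.084, 0.16, 0.0, 0.0, 0.0, 0.008, -0.084, 0.197, 0.0, 0.0, 0.0, 0.008, -0.084, 0.235, 0.0, 0.0, 0.0]
```

Emit:
{"api": "jog_arm", "payload": {
  "plan": [0.001,-0.01,0.01,0,0,0,0.002,-0.025,0.025,0,0,0,0.004,-0.042,0.042,0,0,0,0.006,-0.063,0.064,0,0,0,0.008,-0.084,0.085,0,0,0,0.008,-0.084,0.125,0,0,0,0.008,-0.084,0.17,0,0,0,0.008,-0.084,0.21,0,0,0,0.008,-0.084,0.21,0,0,0,0.008,-0.084,0.21,0,0,0]
}}

```text
clock: 19.85
eef_pos: [536.6, -406.5, 253.1]
eef_rot: [-3.136, 0.784, -1.475]
wrist_force: [0.2, -0.1, -0.7]
finger_gap: 94.0
finger_force: 0.0
```

```bash
python3 rec.py; python3 - <<'E'
from plan import *
for n in ('scene','side','wrist'):
    im,W,cc=cloud(n);X,Y,Z=[W[...,i] for i in range(3)];H,S,V=[a.astype(int) for a in cv2.split(cv2.cvtColor(im,cv2.COLOR_RGB2HSV))]
    pc=lambda m:np.percentile(W[m],[3,50,97],axis=0).round(1).tolist() if m.sum()>8 else None
    print(n,'pot',pc((H<15)&(S>150)&(X>480)&(X<585)&(Y>-400)&(Y<-260)&(Z>20)))
    m=(X>485)&(X<575)&(Y>-390)&(Y<-280)&(Z>82)&(Z<100);p=W[m]
    if len(p)>5: print('   rim',cv2.minAreaRect(p[:,:2].astype(np.float32)),np.median(p[:,2]))
    m=((H<6)|(H>174))&(S>150)&(Z>90)&(X>400)&(X<480)&(Y>-160)&(Y<-90)
    print('   handle',pc(m)); p=W[m]
    if len(p)>10: print('   ',cv2.minAreaRect(p[:,:2].astype(np.float32)))
    m=(H>60)&(H<95)&(S>80)&(Z>118)&(Z<130)&(X>450)&(X<600)&(Y>-260)&(Y<-100);p=W[m]
    if len(p)>10: print('   house',cv2.minAreaRect(p[:,:2].astype(np.float32)))
    m=(Z>8)&(Z<25)&(X>400)&(X<600)&(Y>-115)&(Y<-70);print('   low',pc(m))
    if n=='wrist': cv2.imwrite('pics/w6.png',cv2.cvtColor(im,cv2.COLOR_RGB2BGR))
s=manip.read_state();q=s['joints']
for yaw in (3,):
  for fl in(0,1):
    r=tool(yaw,0,fl)
    rows([([437,-118,230],r,12),([437,-118,150],r,2),([437,-118,70],r,2)])
E
```

```text
{'clock': 19.85, 'joints': [-0.868, 1.031, 0.437, 0.563, 2.274, 2.416], 'qd': [-0.001, 0.035, 0.044, -0.005, -0.008, -0.006], 'effort': [0.025, -93.243, -39.45, 1.255, 1.505, 0.123], 'eef_pos': [536.613, -406.469, 253.146], 'eef_rot': [-3.136, 0.784, -1.475], 'wrist_force': [0.202, -0.061, -0.722], 'moment': [-0.272, 0.087, -0.043], 'finger_force': 0.0, 'finger_gap': 93.985}
scene pot [[498.4, -362.4, 30.9], [528.5, -338.6, 63.7], [554.9, -305.9, 88.3]]
   rim ((527.8538208007812, -332.7124938964844), (58.025901794433594, 57.893009185791016), 4.958518981933594) 86.6586060836728
   handle [[419.7, -133.1, 109.9], [437.0, -127.6, 117.2], [457.1, -117.9, 121.9]]
    ((438.4209899902344, -124.64020538330078), (39.16893768310547, 18.678054809570312), 1.288733959197998)
   house ((520.3659057617188, -182.8281707763672), (81.9617919921875, 78.1571044921875), 2.2452921867370605)
   low None
side pot [[501.8, -365.4, 40.6], [534.0, -330.3, 75.7], [556.7, -299.5, 90.1]]
   rim ((527.9191284179688, -332.9405517578125), (55.9289436340332, 71.2767333984375), 7.081118583679199) 87.21836504955826
 
[... 1939 characters left out ...]
 437. -118.  322.] err 0.0
[-0.009, 0.024, -0.004, -2.7, -3.1, 6.9, -0.018, 0.048, -0.007, -5.4, -6.2, 13.8, -0.027, 0.073, -0.011, -8.1, -9.4, 20.7, -0.036, 0.097, -0.014, -10.8, -12.5, 27.6, -0.044, 0.12, -0.018, -13.6, -15.6, 34.5, -0.053, 0.144, -0.021, -16.3, -18.7, 41.4, -0.061, 0.168, -0.025, -19.0, -21.9, 48.3, -0.069, 0.192, -0.028, -21.7, -25.0, 55.2, -0.077, 0.216, -0.031, -24.4, -28.1, 62.1, -0.084, 0.24, -0.034, -27.1, -31.2, 69.0, -0.092, 0.264, -0.037, -29.8, -34.3, 75.8, -0.099, 0.288, -0.04, -32.5, -37.5, 82.7, -0.099, 0.288, -0.08, -32.5, -37.5, 82.7, -0.099, 0.288, -0.12, -32.5, -37.5, 82.7, -0.099, 0.288, -0.16, -32.5, -37.5, 82.7, -0.099, 0.288, -0.2, -32.5, -37.5, 82.7]
```

View pics/w6.png

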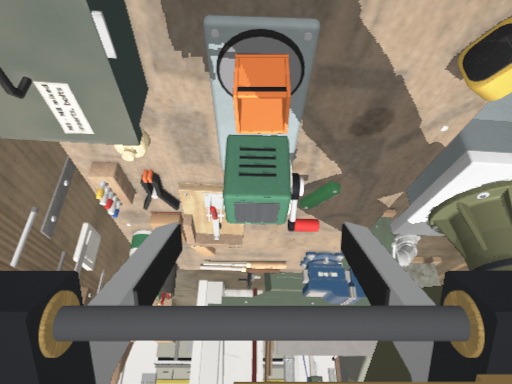

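The wrist view shows the pot upright on the pad at (262,95) and the red handle free at (306,225). Now move over the handle with the fingers closed.

Emit:
{"api": "jog_arm", "payload": {
  "plan": [-0.009,0.024,-0.004,-2.7,-3.1,6.9,-0.018,0.048,-0.007,-5.4,-6.2,13.8,-0.027,0.073,-0.011,-8.1,-9.4,20.7,-0.036,0.097,-0.014,-10.8,-12.5,27.6,-0.044,0.12,-0.018,-13.6,-15.6,34.5,-0.053,0.144,-0.021,-16.3,-18.7,41.4,-0.061,0.168,-0.025,-19,-21.9,48.3,-0.069,0.192,-0.028,-21.7,-25,55.2,-0.077,0.216,-0.031,-24.4,-28.1,62.1,-0.084,0.24,-0.034,-27.1,-31.2,69,-0.09,0.264,-0.037,-29.8,-34.3,75.8,-0.096,0.288,-0.04,-32.5,-37.5,82.7,-0.096,0.288,-0.06,-32.5,-37.5,82.7,-0.096,0.288,-0.08,-32.5,-37.5,82.7,-0.096,0.288,-0.1,-32.5,-37.5,82.7,-0.096,0.288,-0.1,-32.5,-37.5,82.7,-0.096,0.288,-0.1,-32.5,-37.5,82.7],
  "claw": 0.0
}}

```text
clock: 21.7
eef_pos: [440.3, -118.3, 152.9]
eef_rot: [-3.139, -0.001, 0.054]
wrist_force: [-0.4, 0.4, 1.0]
finger_gap: 0.1
finger_force: 0.0
```

```bash
cat > lev.py <<'E'
from h import *
for n in ('scene','side','wrist'):
    im,W,cc=cloud(n);X,Y,Z=[W[...,i] for i in range(3)];H,S,V=[a.astype(int) for a in cv2.split(cv2.cvtColor(im,cv2.COLOR_RGB2HSV))]
    m=((H<6)|(H>174))&(S>150)&(Z>20)&(X>410)&(X<470)&(Y>-160)&(Y<-90)
    if m.sum()>8: print(n,m.sum(),'handle',np.percentile(W[m],[3,50,97],axis=0).round(1).tolist())
    m=(X>485)&(X<575)&(Y>-390)&(Y<-280)&(Z>82)&(Z<100);p=W[m]
    if len(p)>5: print('   rim',np.round(cv2.minAreaRect(p[:,:2].astype(np.float32))[0],1),np.median(p[:,2]).round(1))
    if n=='scene': im0=im
E
python3 rec.py; python3 lev.py
```

```text
{'clock': 21.7, 'joints': [-0.345, 0.145, 1.84, 0.003, 1.156, 1.171], 'qd': [0.0, -0.015, -0.019, 0.001, 0.002, -0.001], 'effort': [0.068, -40.041, -31.349, 0.044, -0.186, -0.005], 'eef_pos': [440.307, -118.336, 152.856], 'eef_rot': [-3.139, -0.001, 0.054], 'wrist_force': [-0.406, 0.387, 1.015], 'moment': [-0.01, 0.122, -0.002], 'finger_force': 0.0, 'finger_gap': 0.131}
scene 106 handle [[419.5, -133.2, 110.8], [435.9, -127.6, 117.9], [455.1, -119.2, 122.3]]
   rim [ 527.6 -332.8] 86.6
side 49 handle [[425.3, -121.9, 111.4], [441.9, -114.9, 118.3], [458.5, -109.9, 124.6]]
   rim [ 528.4 -331.9] 87.0
wrist 846 handle [[437.4, -130.4, 114.6], [448.1, -121.2, 120.6], [457.7, -112.7, 157.0]]
```

Emit:
{"api": "jog_arm", "payload": {
  "plan": [0,0,-0.015,0,0,0,0,0,-0.025,0,0,0,0,0,-0.031,0,0,0,0,0,-0.036,0,0,0,0,0,-0.042,0,0,0,0,0,-0.048,0,0,0,0,0,-0.054,0,0,0,0,0,-0.06,0,0,0,0,0,-0.066,0,0,0,0,0,-0.072,0,0,0,0,0,-0.078,0,0,0,0,0,-0.084,0,0,0,0,0,-0.09,0,0,0,0,0,-0.092,0,0,0,0,0,-0.092,0,0,0]
}}

```text
clock: 23.35
eef_pos: [441.6, -119.4, 61.8]
eef_rot: [3.142, -0.005, 0.053]
wrist_force: [-0.0, -5.6, 8.8]
finger_gap: 0.4
finger_force: 4.3
```

```bash
python3 rec.py; python3 lev.py
```

```text
{'clock': 23.35, 'joints': [-0.345, 0.279, 1.921, 0.002, 0.937, 1.171], 'qd': [0.001, -0.004, -0.003, 0.003, 0.008, -0.001], 'effort': [2.567, -40.305, -24.31, 1.211, 0.184, -0.0], 'eef_pos': [441.57, -119.447, 61.833], 'eef_rot': [3.142, -0.005, 0.053], 'wrist_force': [-0.048, -5.617, 8.834], 'moment': [-1.072, 0.271, 0.011], 'finger_force': 4.294, 'finger_gap': 0.413}
scene 78 handle [[419.5, -128.2, 48.5], [432.2, -124.9, 56.4], [454.0, -117.7, 61.9]]
   rim [ 527.1 -333.4] 86.8
side 40 handle [[423.9, -117.1, 50.5], [441.4, -111.6, 58.4], [458.9, -105.4, 64.5]]
   rim [ 527.2 -333.2] 87.1
wrist 511 handle [[447.6, -126.5, 55.6], [453.2, -118.6, 60.9], [457.6, -109.0, 100.8]]
```

Emit:
{"api": "jog_arm", "payload": {
  "plan": [0,0,-0.003,0,0,0,0,0,-0.006,0,0,0,0,0,-0.009,0,0,0,0,0,-0.011,0,0,0,0,0,-0.011,0,0,0,0,0,-0.011,0,0,0,0,0,-0.011,0,0,0,0,0,-0.011,0,0,0]
}}

```text
clock: 24.3
eef_pos: [442.1, -119.7, 51.5]
eef_rot: [3.141, -0.006, 0.053]
wrist_force: [-1.4, -6.0, 12.2]
finger_gap: 0.3
finger_force: 5.7
```

```bash
python3 rec.py; python3 lev.py; python3 - <<'E'
from h import *
im,_=camera('scene');cv2.imwrite('pics/c7.png',cv2.cvtColor(cv2.resize(im[180:340,200:360],None,fx=3.7,fy=3.7),cv2.COLOR_RGB2BGR))
E
```

```text
{'clock': 24.3, 'joints': [-0.345, 0.298, 1.927, 0.002, 0.911, 1.171], 'qd': [0.001, 0.001, 0.001, 0.001, 0.0, -0.001], 'effort': [2.96, -39.502, -22.423, 1.402, 0.506, -0.001], 'eef_pos': [442.083, -119.683, 51.475], 'eef_rot': [3.141, -0.006, 0.053], 'wrist_force': [-1.401, -6.007, 12.216], 'moment': [-1.352, 0.167, 0.013], 'finger_force': 5.675, 'finger_gap': 0.343}
scene 91 handle [[420.3, -133.4, 39.3], [435.3, -129.2, 48.0], [455.6, -121.7, 52.5]]
   rim [ 527.8 -332.8] 86.4
side 33 handle [[424.9, -122.1, 42.7], [444.4, -115.6, 47.6], [458.1, -111.3, 51.2]]
   rim [ 527.7 -332.6] 86.7
wrist 495 handle [[448.2, -131.6, 44.4], [453.5, -121.5, 50.7], [457.9, -113.8, 90.9]]
```

View pics/c7.png

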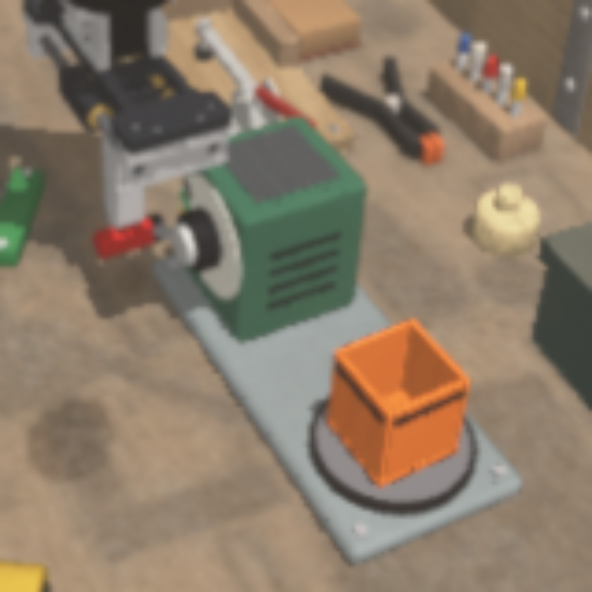

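The scene view shows the pot mouth-up in the middle of the pad at crop (400,400), and the fingers pressing the red handle at (125,238). The handle height matches a dial angle of about 1.05 rad, so I'm handing in.

```bash
python3 -c "
from cell import manip
print(manip.sign_off())"
```

```text
the job is handed in; nothing more can be done
None
```

The pot stands mouth-up in the middle of the pad, let go, and the fingers are still pressing the lever at the third click (dial about 1.05 rad, worked out from the handle's height); I handed the job in at about 24 s, and no verdict came back.

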